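# Zero the drill readout with a stylus

### The arm

A 7-joint arm with a two-finger parallel gripper is mounted at the origin on the work surface. World frame = base frame: x ahead of the robot, y to its left, z up, the work surface at z = 0. Lengths are in m, angles in rad, forces in N, time in s.
With the tool pointing down it reaches from about 0.425 to 0.925 m from the base axis. Payload 6.8 kg.
Tool frame: the origin (TCP) lies midway between the tips of the shut fingers; the grasp point (between the pads) lies 19 mm behind it; z points along the fingers, y is the line along which they close (so a half turn about z gives the same grasp; the last joint's range is limited). The gripper opens to 85 mm and grips with 20 to 120 N. Pads are 22 mm wide; open, the fingers measure 114 mm over their backs; the gripper's body (76 mm by 85 mm) begins 54 mm behind the grasp point. The pads swing forward as they close: fully open they stand 13 mm farther back than shut.
Start: joints at [1.132, 0.477, 0.022, 1.555, -0.011, 1.109, -0.083], TCP at [0.219, -0.638, 0.231] pointing down, gripper open.
Joint ranges: [-2.96, 2.96], [-0.34, 2.1], [-1.41, 1.46], [0.24, 2.44], [-1.37, 4.51], [0.17, 1.92], [-2.96, 2.96]. Speed limits (rad/s): [2.39, 2.39, 3.14, 3.14, 3.14, 3.14, 3.14].

### API

Orientations are given as a unit quaternion [w, x, y, z].
In Python, from station import bot gives the robot as it stands.
- The arm moves only by the tool jog_arm, never from a script. Its argument "rows" is a list of rows, each an object of numbers: "fingers": the finger opening in mm, from 0 to 85.4; "x", "y", "z": the shift along the tool's x, y, z in mm; "ax", "ay", "az": the turn, a rotation vector about the tool's x, y, z in degrees. A call has exactly 8 rows; each row shifts and turns the commanded pose from where the row before left it, along the tool's axes as they then stand; what a row does not reach is not made up. A row lasts 1/10 s, in which the tool goes at most 50 mm and 8.59 degrees, less where a joint would pass 70% of its speed; a pose out of reach is approached as far as the arm can. A call with a gripper value outside its range is refused whole. The fingers move at their own pace and stop on an object; "force" is the grip in N (left out, the last holds). Time passes only in rows, so rows that do not move let the fingers close, or fill a call up. It gives the time, the measured TCP pose, the force, the opening and the grip force at its end, in the units of the state.
- bot.get_obs(): the state, without advancing time (a new reading comes with each control period).
- bot.read_camera(name): name is "scene" or "side" or "wrist"; returns a dict with "pixels" (420x560x3 uint8, red, green, blue), "vertical_fov" (degrees; the focal length in pixels is half the picture's height over the tangent of half this angle, whatever the lens; pixels are square), "cx", "cy" (the principal point, pixels), "world_from_camera" (4x4, takes a point from camera to world coordinates). Camera axes: x right, y down, z forward; pixel columns grow to the right and rows downward; lengths in m; the calibration is good to about 2 mm. A picture is of the moment at which its call begins. There is no depth.
- bot.hand_in(): hands the job in; it is judged then, once.
The state is a dict: "t": time; "q": joint angles; "joint_vel": joint speeds; "joint_torque": joint torques, N m; "eef_pos": TCP position; "tool_rot": TCP orientation; "contact_force": force on the tool from outside, world axes, zero at the start; "torque": the same for the moment, N m; "gripper_width": opening from 0.0 (shut) to 1.0 (fully open); "grasp_force": force on a finger pad.
Only numpy, scipy, OpenCV 4.12 (cv2) and the standard library are available. Lean on these libraries where they do the work, as an engineer would, in place of code of your own. Each camera call takes 0.05 s, during which the arm holds its last target. There are 200 camera calls.

### The job

Slide the carriage until the round mark on the brass strip sits under the fixed drill tip. Then take the stylus from its wooden stand and with it gently press the zero button, deep in the round well of the sloping readout, holding it down for a full second, without pressing the button in the square well or moving the mark away. Finally hang the stylus upright in its stand again, and leave the other things where they are.

Things in the scene. Friction and masses are not known exactly. Their poses are not given: they have to be found in the camera images.
- track: fixed steel slideway, 322 mm long (along its y), 74 mm wide, with a wooden carriage on it; origin under its centre, z up; the carriage slides along its y axis
- carriage (a joint): travel of the carriage along the track's +y, 0 to 0.13 m; it stays where it is left and needs some 3 to 5 N to move. The carriage is a wooden plate 150 x 70 mm, top 35 mm above the table, with a brass strip clamped on it
- work_mark (a point): centre of the round dark mark, 11 mm across, on the brass strip of the carriage; 39 mm above the table, always in line (along the slide) with the drill tip
- carriage_knob (a point): centre of the top face of the upright round wooden knob on the carriage: 26 mm in diameter, 42 mm high, its foot 35 mm and its top 77 mm above the table; 95 mm from the mark towards the track's -y
- drill: fixed green drill stand beside the track; origin on the table straight below the drill tip, axes parallel to the track's. Column 24 mm thick, 0.155 m high, at (85, 80) mm from the origin, with a thin arm 132 to 148 mm above the table reaching to the chuck (26 mm across, lower end 112 mm above the table)
- drill_tip (a point): the point of the fixed drill bit (6 mm thick, 65 mm long, pointing down), 47 mm above the table, 8 mm over the mark's surface
- console: fixed digital readout box 190 mm wide with a flat aluminium face, 110 x 190 mm, sloping 20 degrees down towards its front (-x, the robot's side); origin on the table under the face's centre, whose height is 85 mm. A dark display lies in the upper half of the face, two wells in the lower half, 90 mm apart
- round_well (a point): centre of the mouth, on the face, of the round well, 15 mm in diameter, on the left seen from the robot (the readout's +y). The zero button, a flat spring plunger 13.6 mm across, lies deep inside it: 14 to 22 mm below the face, a depth that differs each time and is not measured. z points out of the face along the well's axis, x up the slope, y level
- zero_button (a joint): travel of the zero button into its well, 0 (released) to 0.006 m (fully down); its spring takes about 1 N to start and 6 N fully down; it counts as pressed beyond 0.004
- square_well (a point): centre of the mouth of the square well, 16 x 16 mm, on the right seen from the robot; the units button lies in it, 17 mm below the face. Axes as for the round well
- units_button (a joint): travel of the units button, 0 to 0.006 m; leave it alone
- stand: fixed pale wooden block 70 x 70 mm, 75 mm high, with a vertical through hole 22 mm in diameter in its centre; origin under its centre
- stylus: stylus tool 148 mm long: a straight steel rod 7 mm in diameter (tip to 65 mm), a brass collar 36 mm across (65 to 73 mm), a round dark wooden handle 24 mm in diameter (73 to 148 mm). Origin at the tip of the rod, z along the tool from tip to handle. It hangs upright in the stand's hole, collar resting on the block, handle up, tip 10 mm above the table; 0.12 kg
- bangle_stack: bystander: short tube of seven dark red bangles, 72 mm across, 63 mm high, standing; origin under its centre
- side_stack: bystander: tube of eight dark red bangles, 72 mm across, 72 mm high, standing; origin under its centre
- bangle: bystander: single dark red bangle, 72 mm across, 9 mm high, lying flat; origin under its centre
- jar: bystander: clear jar with grey cap, 68 mm across, 85 mm high; origin under its centre; it may have changed places with the stand
- tumbler: bystander: steel tumbler, 70 mm across, 100 mm high; origin under its centre
- brush: bystander: brush lying flat, handle to its -x; origin at its underside
- mallet: bystander: wooden mallet lying flat, head 52 mm thick and 90 mm long, handle to its -x; origin at its underside
There are look-alikes about, which are no part of the job. Several things have the shape of the console; the one meant has the colours described above.

How it is judged:
On the way, in this order (a step that is already met when the one before it is completed fails the run):
1. the mark is under the drill tip (within 5 mm) and the carriage stands still (horizontal distance between work_mark and drill_tip below 0.005 m and velocity of joint carriage between -0.01 and 0.01 m/s), for 0.3 s.
2. the stylus holds the zero button down (beyond 4 mm) for 0.7 s while the mark is under the tip (horizontal distance between work_mark and drill_tip below 0.005 m and value of joint zero_button above 0.004 m and contact force between stylus and console above 0.5 N and contact force between the fingers and stylus above 1 N), for 0.7 s.
At the end, for the whole second after the job is handed in: The mark is within 5 mm of the drill tip seen from above, the zero button is released, and the stylus is at rest upright (within 0.12 rad) in the stand's hole with its collar down on the block (tip less than 14 mm above the stand's foot, within 12 mm of the hole's axis) (horizontal distance between work_mark and drill_tip below 0.005 m and value of joint zero_button below 0.0015 m and angle between stylus's own z axis and vertical below 0.12 rad and horizontal distance between stylus and stand below 0.012 m and z of stylus in the frame of stand below 0.014 m and linear speed of stylus below 0.02 m/s); the robot touches nothing.
It fails at once if the units button in the square well is pressed (beyond 3 mm) (value of joint units_button above 0.003 m).
It fails at once if the stylus is pushed against the readout with more than 30 N (contact force between stylus and console above 30 N).
It fails at once if a bystander is moved more than 30 mm (distance of any of bangle_stack, side_stack, bangle, jar, tumbler, brush, mallet from where it was at the start of the episode above 0.03 m).
It also fails if it takes over 58 s, if anything falls off the work surface, if the arm or the gripper's body presses on something with over 40 N, if the wrist force passes 120 N, or if a joint passes its speed limit or range.

## Working session

There is one attempt and no reset: what is moved stays moved. The work goes in short steps, Python scripts to look and compute and a tool call to move; the robot and the scene stay as the last step left them, time stands still between calls to the robot, and variables do not carry over. Pictures are saved under pics/ and viewed, at most 13 in all, crops included, and the job is handed in when it is done.

Besides the shell and the picture viewer there is one more tool, called after "Call:" as name(argument=value, ...), one argument or row to a line, values as JSON. jog_arm: Moves the arm, as the interface text tells. Its arguments: {"type":"object","properties":{"rows":{"type":"array","items":{"type":"object","properties":{"fingers":{"type":"number"},"x":{"type":"number"},"y":{"type":"number"},"z":{"type":"number"},"ax":{"type":"number"},"ay":{"type":"number"},"az":{"type":"number"}}}},"force":{"type":"number"}},"required":["rows"]}

```bash
mkdir -p pics; cat > h.py <<'E'
import numpy as np, cv2, pickle
from station import bot
def snap(n,f):
    c=bot.read_camera(n); pickle.dump(c,open(f'pics/{f}.pkl','wb'))
    cv2.imwrite(f'pics/{f}.png',c['pixels'][:,:,::-1]); return c
def load(f): return pickle.load(open(f'pics/{f}.pkl','rb'))
def foc(c): return c['pixels'].shape[0]/2/np.tan(np.radians(c['vertical_fov'])/2)
def at_z(c,u,v,z):
    T=np.array(c['world_from_camera']); d=T[:3,:3]@[(u-c['cx'])/foc(c),(v-c['cy'])/foc(c),1]
    o=T[:3,3]; return o+d*(z-o[2])/d[2]
def proj(c,p):
    T=np.linalg.inv(np.array(c['world_from_camera'])); q=T[:3,:3]@np.array(p)+T[:3,3]
    return np.array([c['cx']+foc(c)*q[0]/q[2],c['cy']+foc(c)*q[1]/q[2]])
def tri(cs,uvs):
    A=[];b=[]
    for c,(u,v) in zip(cs,uvs):
        T=np.array(c['world_from_camera']); d=T[:3,:3]@[(u-c['cx'])/foc(c),(v-c['cy'])/foc(c),1]; d/=np.linalg.norm(d)
        P=np.eye(3)-np.outer(d,d); A.append(P); b.append(P@T[:3,3])
    A=np.vstack(A);b=np.hstack(b); x,*_=np.linalg.lstsq(A,b,rcond=None); return x,np.linalg.norm(A@x-b)
E
python3 - <<'E'
from h import *
a=snap('scene','s0');b=snap('side','d0')
for c in (a,b): print(np.round(c['world_from_camera'],3).tolist(),c['vertical_fov'],c['cx'],c['cy'])
o=bot.get_obs();print(o)
E
```

```text
[[0.793, 0.447, -0.413, 1.018], [0.609, -0.577, 0.545, -0.799], [0.005, -0.684, -0.73, 1.048], [0.0, 0.0, 0.0, 1.0]] 53.84662678523481 285.70179898499657 209.16450556249305
[[-0.711, -0.403, 0.577, -0.377], [-0.703, 0.388, -0.596, 0.787], [0.016, -0.829, -0.559, 0.924], [0.0, 0.0, 0.0, 1.0]] 44.69539221910327 282.8889432522021 205.8535977794489
{'t': 0.1, 'q': array([ 1.13194324,  0.47775237,  0.02236362,  1.55631111, -0.01152009,
        1.10927514, -0.08309728]), 'joint_vel': array([ 5.22780976e-04, -8.75956737e-04, -3.89992373e-03, -4.63217501e-03,
       -3.34301371e-04, -1.33847787e-03,  5.36319476e-05]), 'joint_torque': array([ 4.21103759e-03, -5.97763002e+01,  1.61375050e+00, -2.81957781e+01,
        1.28966695e-02,  5.01554881e-03,  2.81930511e-06]), 'eef_pos': array([ 0.21903039, -0.63793951,  0.23041741]), 'tool_rot': array([-7.86935583e-04,  9.86356478e-01,  1.64621520e-01, -1.86921743e-04]), 'contact_force': array([-0.531206  , -0.02847539, -0.82775888]), 'torque': array([-0.02857907,  0.00572046, -0.00971791]), 'grasp_force': 0.0, 'gripper_width': 0.9965750668419887}
```

View pics/s0.png

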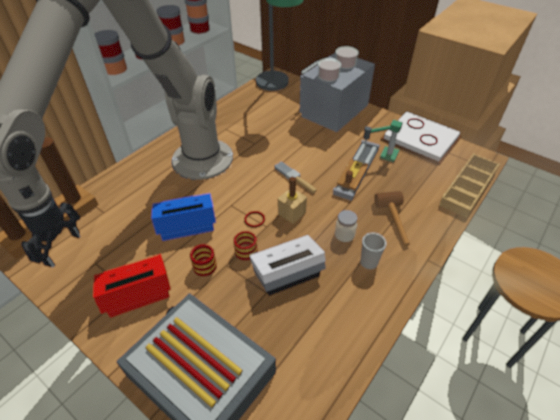

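View pics/d0.png

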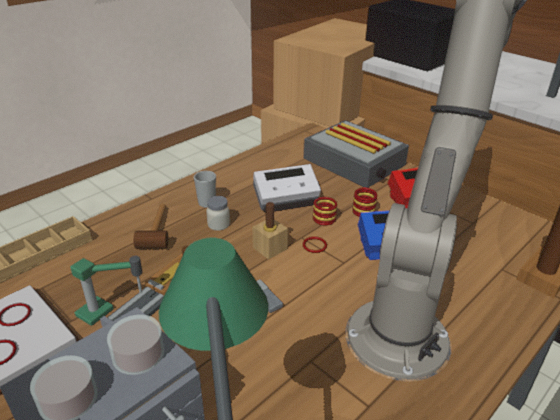

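The console candidates are blue at (184,217), red at (133,285) and aluminium/grey at (288,263) in the scene view. I choose the aluminium one. The stylus is in the wooden block at (292,200), the jar at (346,226) and the drill at (392,135). I'll check these in one close crop mosaic.

```bash
python3 - <<'E'
from h import *
a=load('s0')['pixels'][:,:,::-1];b=load('d0')['pixels'][:,:,::-1]
def cr(im,u,v): return cv2.resize(im[v:v+75,u:u+100],(400,300),interpolation=cv2.INTER_CUBIC)
m=np.vstack([np.hstack([cr(a,325,115),cr(a,240,225)]),np.hstack([cr(b,70,240),cr(b,240,155)])])
cv2.imwrite('pics/m0.png',m)
a,b=load('s0'),load('d0')
x,e=tri([a,b],[(293,181),(269,207)]);print('stylus top',x,e)
print(proj(a,[0,0,0]),proj(b,[0,0,0]))
print('tcp',proj(a,bot.get_obs()['eef_pos']))
E
```

```text
stylus top [ 0.44944111 -0.01305898  0.14457042] 0.0007967423983310531
[202.3894628  158.25825265] [397.39810516 337.02935649]
tcp [ 65.64821959 253.55921478]
```

View pics/m0.png

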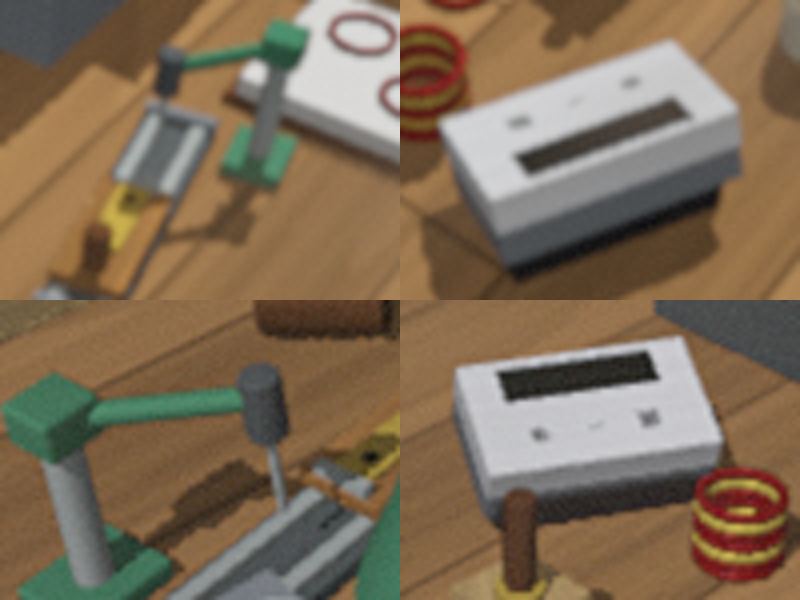

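The mosaic shows the aluminium console with a dark display, and the smaller marks are the wells. The round well is at scene (297.5,245.5) and side (275.2,188.5). The square well is at scene (269.5,255.2) and side (302,184.5). The mark is at scene (357.5,164.2) and side (163,278.8), and the drill tip at scene (365.7,143) and side (140.7,292). The knob is at scene (349,172).

```bash
python3 - <<'E'
from h import *
a,b=load('s0'),load('d0')
P={}
for n,p,q in [('round',(297.5,245.5),(275.2,188.5)),('square',(269.5,255.2),(302,184.5)),('mark',(357.5,164.2),(163,278.8)),('tip',(365.7,143),(140.7,292)),('handtop',(293,181),(269,207)),('collar',(292.5,193.5),(271,248))]:
    x,e=tri([a,b],[p,q]);P[n]=x;print(n,np.round(x,4),round(e,4))
print('knob',at_z(a,349.2,172.5,.077)); print('mark z',at_z(a,357.5,164.2,.039),at_z(b,163,278.8,.039))
print(np.linalg.norm(P['round']-P['square']))
E
```

```text
round [ 0.5844 -0.1699  0.075 ] 0.0015
square [ 0.5416 -0.2482  0.0751] 0.0004
mark [0.517 0.299 0.038] 0.0029
tip [0.4906 0.3835 0.0694] 0.0124
handtop [ 0.4494 -0.0131  0.1446] 0.0008
collar [0.4162 0.0204 0.041 ] 0.0102
knob [0.53716315 0.20216606 0.077     ]
mark z [0.51850788 0.29998458 0.039     ] [0.5138904  0.29864589 0.039     ]
0.08928721709645783
```

```bash
cat >> h.py <<'E'
from scipy.spatial.transform import Rotation as Ro
def cur():
    o=bot.get_obs(); q=o['tool_rot']; return np.array(o['eef_pos']),Ro.from_quat([q[1],q[2],q[3],q[0]]),o
def down(yaw_y,tilt_n=None):
    # tool z along -n ; tool y heading near yaw_y
    z=-np.array(tilt_n if tilt_n is not None else [0,0,1.]); y=np.array([np.cos(yaw_y),np.sin(yaw_y),0]); y-=z*(y@z); y/=np.linalg.norm(y)
    return Ro.from_matrix(np.column_stack([np.cross(y,z),y,z]))
def go(*pts,R=None):
    p,r,o=cur(); print('at',np.round(p,4),'F',np.round(o['contact_force'],1))
    for t in pts: t=np.array(t); print('shift mm',np.round(r.inv().apply(t-p)*1000,1)); p=t
    if R is not None: print('rotvec deg',np.round((r.inv()*R).as_rotvec(degrees=True),2))
E
python3 - <<'E'
from h import *
a,b=load('s0'),load('d0')
print(at_z(a,365.7,143,.047),at_z(b,140.7,292,.047))
go([.5,-.2,.3],[.53,.2,.25],R=down(np.radians(-78.5)))
E
```

```text
[0.48275184 0.42042504 0.047     ] [0.50377588 0.36906022 0.047     ]
at [ 0.219  -0.6379  0.2304] F [-0.5 -0.  -0.8]
shift mm [ 408.  -323.1  -69.1]
shift mm [ 158.3 -368.5   50.6]
rotvec deg [-0.09  0.01  7.45]
```

Call:
jog_arm(
  rows=[
    {"x": 37,"y": -29,"z": -9,"fingers": 60},
    {"x": 37,"y": -29,"z": -9,"fingers": 60},
    {"x": 37,"y": -29,"z": -9,"fingers": 60},
    {"x": 37,"y": -29,"z": -9,"fingers": 60},
    {"x": 37,"y": -29,"z": -9,"fingers": 60},
    {"x": 37,"y": -29,"z": -9,"fingers": 60},
    {"x": 37,"y": -29,"z": -9,"fingers": 60},
    {"x": 37,"y": -29,"z": -6,"fingers": 60},
  ],
)

```text
invalid input
```

Call:
jog_arm(
  rows=[
    {"x": 37,"y": -29},
    {"x": 37,"y": -29},
    {"x": 37,"y": -29},
    {"x": 18,"y": -42},
    {"x": 18,"y": -42},
    {"x": 18,"y": -42},
    {"x": 18,"y": -42},
    {"x": 18,"y": -42},
  ],
)

```text
invalid input
```

Call:
jog_arm(
  rows=[
    {"x": 18,"y": -42},
    {"x": 18,"y": -42},
    {"x": 18,"y": -42},
    {"x": 14,"y": -32,"z": 25},
    {"z": 25},
    {"az": 7.4},
    {},
    {},
  ],
)

```text
invalid input
```

```bash
python3 - <<'E'
from h import *
w=snap('wrist','w1');print(np.round(w['world_from_camera'],3).tolist(),w['vertical_fov'],w['cx'],w['cy'])
go([.53,.2,.2],R=down(np.radians(-78.5)))
print(cur()[2]['t'],cur()[2]['q'])
for n,p in [('mark',(.517,.299,.038)),('knob',(.537,.202,.077)),('tip',(.497,.39,.047))]: print(n,proj(w,p))
E
```

```text
[[0.325, -0.893, -0.31, 0.298], [-0.946, -0.308, -0.105, -0.61], [-0.002, 0.327, -0.945, 0.372], [0.0, 0.0, 0.0, 1.0]] 58.0608885416334 279.79830270965044 209.26915124536185
at [ 0.2191 -0.638   0.2305] F [ 1.1 -0.1 -0.4]
shift mm [ 566.2 -691.5   31.5]
rotvec deg [-0.08  0.01  7.45]
0.15 [ 1.13192355  0.47762524  0.02235589  1.55620213 -0.01149808  1.10930984
 -0.08312797]
mark [-1671.26035417 -1238.88307451]
knob [-1896.66516861 -1557.8887317 ]
tip [-2083.51359063 -1379.87596105]
```

View pics/w1.png

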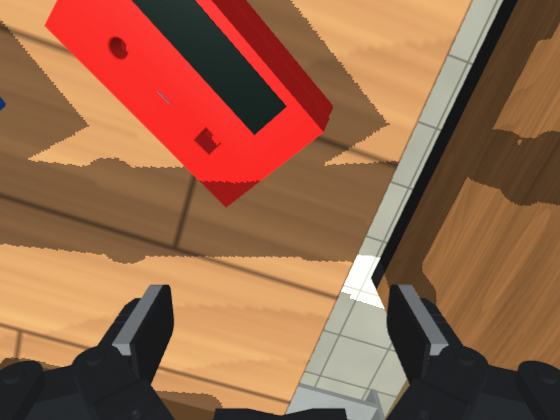

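The wrist view shows only the red look-alike, because the moves were refused. I'll retry with complete rows.

Call:
jog_arm(
  force=40,
  rows=[
    {"x": 37,"y": -29,"z": -9,"ax": 0,"ay": 0,"az": 0,"fingers": 60},
    {"x": 37,"y": -29,"z": -9,"ax": 0,"ay": 0,"az": 0,"fingers": 60},
    {"x": 37,"y": -29,"z": -9,"ax": 0,"ay": 0,"az": 0,"fingers": 60},
    {"x": 37,"y": -29,"z": -9,"ax": 0,"ay": 0,"az": 0,"fingers": 60},
    {"x": 37,"y": -29,"z": -9,"ax": 0,"ay": 0,"az": 0,"fingers": 60},
    {"x": 37,"y": -29,"z": -9,"ax": 0,"ay": 0,"az": 0,"fingers": 60},
    {"x": 37,"y": -29,"z": -9,"ax": 0,"ay": 0,"az": 0,"fingers": 60},
    {"x": 37,"y": -29,"z": -6,"ax": 0,"ay": 0,"az": 0,"fingers": 60},
  ],
)

```text
t: 0.95
eef_pos: [0.4246, -0.3212, 0.301]
tool_rot: [0.0, 0.986, 0.165, 0.0]
contact_force: [2.1, -0.9, 0.2]
gripper_width: 0.701
grasp_force: 0.0
```

Call:
jog_arm(
  rows=[
    {"x": 37,"y": -29,"z": 0,"ax": 0,"ay": 0,"az": 0,"fingers": 60},
    {"x": 37,"y": -29,"z": 0,"ax": 0,"ay": 0,"az": 0,"fingers": 60},
    {"x": 37,"y": -29,"z": 0,"ax": 0,"ay": 0,"az": 0,"fingers": 60},
    {"x": 18,"y": -42,"z": 0,"ax": 0,"ay": 0,"az": 0,"fingers": 60},
    {"x": 18,"y": -42,"z": 0,"ax": 0,"ay": 0,"az": 0,"fingers": 60},
    {"x": 18,"y": -42,"z": 0,"ax": 0,"ay": 0,"az": 0,"fingers": 60},
    {"x": 18,"y": -42,"z": 0,"ax": 0,"ay": 0,"az": 0,"fingers": 60},
    {"x": 18,"y": -42,"z": 0,"ax": 0,"ay": 0,"az": 0,"fingers": 60},
  ],
)

```text
t: 1.75
eef_pos: [0.5171, 0.025, 0.3003]
tool_rot: [0.0, 0.986, 0.165, -0.0]
contact_force: [0.8, -0.2, 0.0]
gripper_width: 0.704
grasp_force: 0.0
```

Call:
jog_arm(
  rows=[
    {"x": 18,"y": -42,"z": 0,"ax": 0,"ay": 0,"az": 0,"fingers": 60},
    {"x": 18,"y": -42,"z": 0,"ax": 0,"ay": 0,"az": 0,"fingers": 60},
    {"x": 18,"y": -42,"z": 0,"ax": 0,"ay": 0,"az": 0,"fingers": 60},
    {"x": 14,"y": -32,"z": 20,"ax": 0,"ay": 0,"az": 0,"fingers": 60},
    {"x": 0,"y": 0,"z": 20,"ax": 0,"ay": 0,"az": 0,"fingers": 60},
    {"x": 0,"y": 0,"z": 20,"ax": 0,"ay": 0,"az": 7.4,"fingers": 60},
    {"x": 0,"y": 0,"z": 0,"ax": 0,"ay": 0,"az": 0,"fingers": 60},
    {"x": 0,"y": 0,"z": 0,"ax": 0,"ay": 0,"az": 0,"fingers": 60},
  ],
)

```text
t: 2.55
eef_pos: [0.5304, 0.1946, 0.2404]
tool_rot: [0.0, 0.995, 0.102, -0.0]
contact_force: [-0.3, 0.2, 0.5]
gripper_width: 0.7
grasp_force: 0.0
```

```bash
python3 - <<'E'
from h import *
w=snap('wrist','w2')
go([.537,.202,.2],R=down(np.radians(-78.5)))
print(cur()[2]['q'])
for n,p in [('mark',(.517,.299,.038)),('knob',(.537,.202,.077)),('tip',(.497,.39,.047))]: print(n,proj(w,p))
E
```

```text
at [0.531  0.1948 0.2412] F [-0.7 -0.2  0.1]
shift mm [ 7.3 -5.8 41.2]
rotvec deg [-0.01 -0.06  0.19]
[-0.08373136  0.32625722 -0.46857919  1.78589863  0.16622443  1.06742171
 -1.97828044]
mark [166.85869712 164.69796503]
knob [273.24067518 175.08750954]
tip [ 61.03792728 167.99348518]
```

View pics/w2.png

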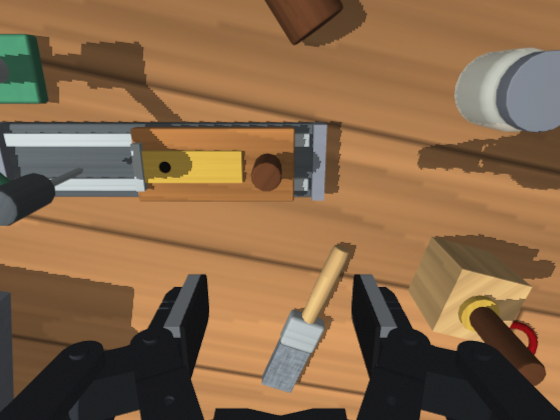

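The wrist view shows the mark at (165,167), the knob top near (264,180) and the drill tip at (82,170). The track is parallel to the image rows. The stylus stands at lower right in its stand.

```bash
python3 - <<'E'
from h import *
w=load('w2')
m=at_z(w,165,167,.039); t=at_z(w,82,169.5,.047); k=at_z(w,264,180,.077); s=at_z(w,555,355,.158)
d=at_z(w,165,122,.02)-at_z(w,5,122,.02); d/=np.linalg.norm(d); yt=-d
print(m,t,k,s,'yaw',np.degrees(np.arctan2(yt[1],yt[0])))
print('travel',(t-m)@yt,'lateral',np.cross(yt,t-m)[2],'knob from mark',m-.095*yt, 'cam',w['world_from_camera'][:3,3] if hasattr(w['world_from_camera'],'shape') else '')
K=m-.095*yt
print(proj(w,[*K[:2],.077]))
go([K[0],K[1],.052],R=down(np.arctan2(d[1],d[0])))
E
```

```text
[0.51476621 0.30019579 0.039     ] [0.49944755 0.37140855 0.047     ] [0.53132753 0.20869099 0.077     ] [ 0.46756341 -0.02138793  0.158     ] yaw 101.74967438572833
travel 0.0728400465514511 lateral 0.0004961950790626675 knob from mark [0.53411165 0.20718636 0.039     ] cam [0.61234046 0.21210313 0.38218134]
[266.42022623 177.16938283]
at [0.531  0.1948 0.2412] F [-0.7 -0.2  0.1]
shift mm [  5.4 -11.4 189.2]
rotvec deg [-0.01 -0.06 -0.06]
```

Call:
jog_arm(
  rows=[
    {"x": 5,"y": -12,"z": 0,"ax": 0,"ay": 0,"az": 0,"fingers": 60},
    {"x": 0,"y": 0,"z": 45,"ax": 0,"ay": 0,"az": 0,"fingers": 60},
    {"x": 0,"y": 0,"z": 45,"ax": 0,"ay": 0,"az": 0,"fingers": 60},
    {"x": 0,"y": 0,"z": 45,"ax": 0,"ay": 0,"az": 0,"fingers": 60},
    {"x": 0,"y": 0,"z": 35,"ax": 0,"ay": 0,"az": 0,"fingers": 60},
    {"x": 0,"y": 0,"z": 18,"ax": 0,"ay": 0,"az": 0,"fingers": 60},
    {"x": 0,"y": 0,"z": 0,"ax": 0,"ay": 0,"az": 0,"fingers": 60},
    {"x": 0,"y": 0,"z": 0,"ax": 0,"ay": 0,"az": 0,"fingers": 15},
  ],
)

```text
t: 3.4
eef_pos: [0.5339, 0.2087, 0.0533]
tool_rot: [-0.0, 0.995, 0.101, 0.001]
contact_force: [-0.2, 0.2, 0.9]
gripper_width: 0.548
grasp_force: 0.0
```

Call:
jog_arm(
  force=40,
  rows=[
    {"x": 0,"y": 0,"z": 0,"ax": 0,"ay": 0,"az": 0,"fingers": 15},
    {"x": 0,"y": 0,"z": 0,"ax": 0,"ay": 0,"az": 0,"fingers": 15},
    {"x": 0,"y": 0,"z": 0,"ax": 0,"ay": 0,"az": 0,"fingers": 15},
    {"x": 0,"y": 0,"z": 0,"ax": 0,"ay": 0,"az": 0,"fingers": 15},
    {"x": 0,"y": 0,"z": 0,"ax": 0,"ay": 0,"az": 0,"fingers": 15},
    {"x": 0,"y": 0,"z": 0,"ax": 0,"ay": 0,"az": 0,"fingers": 15},
    {"x": 0,"y": 0,"z": 0,"ax": 0,"ay": 0,"az": 0,"fingers": 15},
    {"x": 0,"y": 0,"z": 0,"ax": 0,"ay": 0,"az": 0,"fingers": 15},
  ],
)

```text
t: 4.2
eef_pos: [0.5345, 0.2084, 0.0544]
tool_rot: [-0.001, 0.995, 0.101, 0.002]
contact_force: [-1.1, -0.7, 6.2]
gripper_width: 0.289
grasp_force: 39.1
```

```bash
python3 - <<'E'
from h import *
w=snap('wrist','w3')
go(R=down(np.radians(-78.25)))
for n,p in [('mark',(.5148,.3002,.039)),('tip',(.4994,.3714,.047))]: print(n,proj(w,p))
cv2.imwrite('pics/w3c.png',w['pixels'][:,:,::-1])
E
```

```text
at [0.5344 0.2083 0.0543] F [-0.7 -1.1  6.6]
rotvec deg [-0.03 -0.21 -0.2 ]
mark [ 79.03202198 270.42421629]
tip [-92.68993382 280.4650312 ]
```

View pics/w3.png

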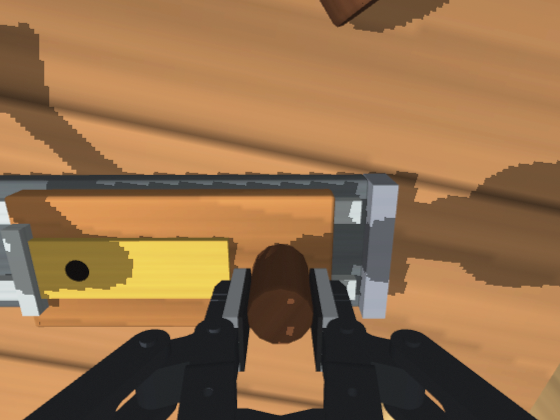

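Gripped at the knob, with the mark at (77,270) where predicted. Sliding about 72 mm.

Call:
jog_arm(
  rows=[
    {"x": 0,"y": -10,"z": 0,"ax": 0,"ay": 0,"az": 0,"fingers": 15},
    {"x": 0,"y": -14,"z": 0,"ax": 0,"ay": 0,"az": 0,"fingers": 15},
    {"x": 0,"y": -14,"z": 0,"ax": 0,"ay": 0,"az": 0,"fingers": 15},
    {"x": 0,"y": -14,"z": 0,"ax": 0,"ay": 0,"az": 0,"fingers": 15},
    {"x": 0,"y": -10,"z": 0,"ax": 0,"ay": 0,"az": 0,"fingers": 15},
    {"x": 0,"y": -7,"z": 0,"ax": 0,"ay": 0,"az": 0,"fingers": 15},
    {"x": 0,"y": -3,"z": 0,"ax": 0,"ay": 0,"az": 0,"fingers": 15},
    {"x": 0,"y": 0,"z": 0,"ax": 0,"ay": 0,"az": 0,"fingers": 15},
  ],
)

```text
t: 5.05
eef_pos: [0.5198, 0.2793, 0.0544]
tool_rot: [-0.001, 0.995, 0.101, 0.002]
contact_force: [-0.9, -0.6, 5.8]
gripper_width: 0.282
grasp_force: 39.2
```

```bash
python3 - <<'E'
from h import *
w=snap('wrist','w4'); a=snap('scene','s4'); b=snap('side','d4')
p,r,o=cur(); go()
yt=-r.as_matrix()[:,1]; print('yt',yt,'mark est',p+.095*yt, 'tip (.4994,.3714)', o['grasp_force'])
def cr(c,u,v): return cv2.resize(c['pixels'][v:v+75,u:u+100,::-1],(400,300),interpolation=cv2.INTER_CUBIC)
wi=cv2.resize(w['pixels'][180:330,0:200,::-1],(400,300))
cv2.imwrite('pics/m4.png',np.vstack([np.hstack([wi,cr(a,330,100)]),np.hstack([cr(b,90,240),cr(a,330,100)])])[:600,:800])
E
```

```text
at [0.5198 0.2794 0.0544] F [-0.5  0.4  6. ]
yt [-0.2004413   0.9797047   0.00140664] mark est [0.50077335 0.37242511 0.05453569] tip (.4994,.3714) 39.20458674430847
```

View pics/m4.png

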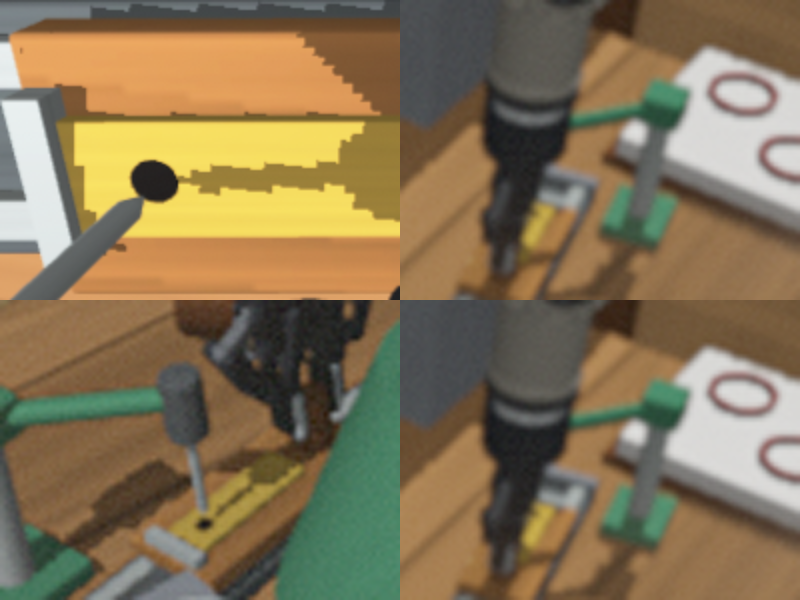

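In the wrist crop the mark is at (77,270.5) and the drill tip at about (70,280). The side view shows the tip right over the mark. I'll work out the residual.

```bash
python3 - <<'E'
from h import *
w=load('w4'); p,r,o=cur(); yt=-r.as_matrix()[:,1]
m=at_z(w,77,270.5,.039);t=at_z(w,69.5,280.5,.047)
print(m,t,(t-m)@yt,(t-m)@r.as_matrix()[:,0])
# stylus stand from wrist w2: vertical axis check
w2=load('w2'); a=load('s0'); b=load('d0')
for z,uv in [(.158,(537,375)),(.083,(479,313))]: print(at_z(w2,*uv,z))
print(at_z(a,293,181,.158)[:2],at_z(b,269,207,.158)[:2])
E
```

```text
[0.49982579 0.3721585  0.039     ] [0.49922981 0.37143181 0.047     ] -0.0005812325600723718 -0.0007005459093027718
[ 0.44805022 -0.01624881  0.158     ]
[ 0.44895272 -0.00998965  0.083     ]
[ 0.45826984 -0.02432144] [4.34722863e-01 4.10550519e-04]
```

The mark is within 1 mm of the tip. Releasing and lifting.

Call:
jog_arm(
  rows=[
    {"x": 0,"y": 0,"z": 0,"ax": 0,"ay": 0,"az": 0,"fingers": 15},
    {"x": 0,"y": 0,"z": 0,"ax": 0,"ay": 0,"az": 0,"fingers": 50},
    {"x": 0,"y": 0,"z": 0,"ax": 0,"ay": 0,"az": 0,"fingers": 50},
    {"x": 0,"y": 0,"z": 0,"ax": 0,"ay": 0,"az": 0,"fingers": 50},
    {"x": 0,"y": 0,"z": 0,"ax": 0,"ay": 0,"az": 0,"fingers": 50},
    {"x": 0,"y": 0,"z": -30,"ax": 0,"ay": 0,"az": 0,"fingers": 50},
    {"x": 0,"y": 0,"z": -45,"ax": 0,"ay": 0,"az": 0,"fingers": 60},
    {"x": 0,"y": 0,"z": -45,"ax": 0,"ay": 0,"az": 0,"fingers": 60},
  ],
)

```text
t: 6.0
eef_pos: [0.5179, 0.2778, 0.173]
tool_rot: [0.0, 0.995, 0.101, -0.001]
contact_force: [1.2, 1.0, -0.1]
gripper_width: 0.704
grasp_force: 0.0
```

```bash
python3 - <<'E'
from h import *
N=np.array([-np.sin(np.radians(20))*.877,np.sin(np.radians(20))*.48,np.cos(np.radians(20))])
go([.4485,-.012,.25])
for y in (-78,-45,-20,61,90): print(y, down(np.radians(y),N).as_matrix().round(2).tolist())
E
```

```text
at [0.5179 0.2778 0.173 ] F [ 1.2  1.  -0.1]
shift mm [-126.2  270.   -76.6]
-78 [[0.94, 0.14, 0.3], [0.2, -0.97, -0.16], [0.27, 0.21, -0.94]]
-45 [[0.7, 0.64, 0.3], [0.7, -0.69, -0.16], [0.1, 0.33, -0.94]]
-20 [[0.34, 0.89, 0.3], [0.94, -0.3, -0.16], [-0.05, 0.34, -0.94]]
61 [[-0.82, 0.48, 0.3], [0.46, 0.87, -0.16], [-0.34, 0.0, -0.94]]
90 [[-0.95, 0.05, 0.3], [0.0, 0.99, -0.16], [-0.3, -0.16, -0.94]]
```

Call:
jog_arm(
  rows=[
    {"x": -10,"y": 22,"z": -20,"ax": 0,"ay": 0,"az": 0,"fingers": 60},
    {"x": -19,"y": 41,"z": -11,"ax": 0,"ay": 0,"az": 0,"fingers": 60},
    {"x": -19,"y": 41,"z": -11,"ax": 0,"ay": 0,"az": 0,"fingers": 60},
    {"x": -19,"y": 41,"z": -11,"ax": 0,"ay": 0,"az": 0,"fingers": 60},
    {"x": -19,"y": 41,"z": -11,"ax": 0,"ay": 0,"az": 0,"fingers": 60},
    {"x": -20,"y": 42,"z": -7,"ax": 0,"ay": 0,"az": 0,"fingers": 60},
    {"x": -20,"y": 42,"z": -6,"ax": 0,"ay": 0,"az": 0,"fingers": 60},
    {"x": 0,"y": 0,"z": 0,"ax": 0,"ay": 0,"az": 0,"fingers": 60},
  ],
)

```text
t: 6.8
eef_pos: [0.4478, -0.0181, 0.2498]
tool_rot: [0.001, 0.995, 0.096, -0.0]
contact_force: [0.3, 0.8, 0.3]
gripper_width: 0.704
grasp_force: 0.0
```

```bash
python3 - <<'E'
from h import *
w=snap('wrist','w5');a=snap('scene','s5')
go()
print(cur()[2]['q'])
for z in (.158,.075): print(proj(w,[.4485,-.012,z]))
E
```

```text
at [ 0.449  -0.0126  0.2495] F [ 0.4 -0.3 -0. ]
[ 0.23578768  0.10365286 -0.36853556  2.02765261  0.04409197  1.01706938
 -1.5262417 ]
[271.09230255 210.65623074]
[272.94498091 178.77802347]
```

View pics/w5.png

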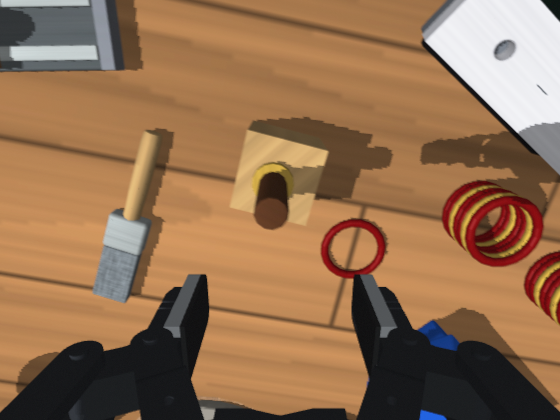

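The wrist view shows the stylus handle top at about (271,213) and the collar at (272,178), matching the prediction. The round well is at (505,49).

```bash
python3 - <<'E'
from h import *
w=load('w5')
print(at_z(w,271,213,.158),at_z(w,272.5,178.5,.080),'round',at_z(w,505,49,.075))
go([.4487,-.0135,.098],R=down(np.radians(-78.5)))
g=w['pixels'][25:75,475:535]; cv2.imwrite('pics/x.png',g)
m=(g.max(2)<150).astype(np.uint8); n,l,st,ce=cv2.connectedComponentsWithStats(m); print(st,ce+[475,25])
E
```

```text
[ 0.44688839 -0.01223997  0.158     ] [ 0.44995108 -0.01141664  0.08      ] round [ 0.58421971 -0.1689558   0.075     ]
at [ 0.449  -0.0126  0.2495] F [ 0.4 -0.3 -0. ]
shift mm [ -0.6   0.8 151.5]
rotvec deg [ 0.01 -0.03 -0.12]
[[   0    0   60   50 2801]
 [  19   15   21   19  199]] [[504.55908604  49.67583006]
 [503.66834171  47.02512563]]
```

Call:
jog_arm(
  force=60,
  rows=[
    {"x": -0.5,"y": 0,"z": 40,"ax": 0,"ay": 0,"az": 0,"fingers": 60},
    {"x": 0,"y": 0,"z": 45,"ax": 0,"ay": 0,"az": 0,"fingers": 60},
    {"x": 0,"y": 0,"z": 40,"ax": 0,"ay": 0,"az": 0,"fingers": 60},
    {"x": 0,"y": 0,"z": 26,"ax": 0,"ay": 0,"az": 0,"fingers": 60},
    {"x": 0,"y": 0,"z": 0,"ax": 0,"ay": 0,"az": 0,"fingers": 60},
    {"x": 0,"y": 0,"z": 0,"ax": 0,"ay": 0,"az": 0,"fingers": 15},
    {"x": 0,"y": 0,"z": 0,"ax": 0,"ay": 0,"az": 0,"fingers": 15},
    {"x": 0,"y": 0,"z": 0,"ax": 0,"ay": 0,"az": 0,"fingers": 15},
  ],
)

```text
t: 7.7
eef_pos: [0.4502, -0.0113, 0.0999]
tool_rot: [0.0, 0.995, 0.101, 0.002]
contact_force: [-0.8, 1.0, 2.8]
gripper_width: 0.267
grasp_force: 58.4
```

Call:
jog_arm(
  rows=[
    {"x": 0,"y": 0,"z": 0,"ax": 0,"ay": 0,"az": 0,"fingers": 15},
    {"x": 0,"y": 0,"z": 0,"ax": 0,"ay": 0,"az": 0,"fingers": 15},
    {"x": 0,"y": 0,"z": 0,"ax": 0,"ay": 0,"az": 0,"fingers": 15},
    {"x": 0,"y": 0,"z": 0,"ax": 0,"ay": 0,"az": 0,"fingers": 15},
    {"x": 0,"y": 0,"z": 0,"ax": 0,"ay": 0,"az": 0,"fingers": 15},
    {"x": 0,"y": 0,"z": 0,"ax": 0,"ay": 0,"az": 0,"fingers": 15},
    {"x": 0,"y": 0,"z": 0,"ax": 0,"ay": 0,"az": 0,"fingers": 15},
    {"x": 0,"y": 0,"z": 0,"ax": 0,"ay": 0,"az": 0,"fingers": 15},
  ],
)

```text
t: 8.5
eef_pos: [0.4502, -0.0113, 0.0999]
tool_rot: [0.0, 0.995, 0.101, 0.002]
contact_force: [-0.5, 0.3, 7.7]
gripper_width: 0.267
grasp_force: 58.5
```

Call:
jog_arm(
  rows=[
    {"x": 0,"y": 0,"z": -10,"ax": 0,"ay": 0,"az": 0,"fingers": 15},
    {"x": 0,"y": 0,"z": -25,"ax": 0,"ay": 0,"az": 0,"fingers": 15},
    {"x": 0,"y": 0,"z": -35,"ax": 0,"ay": 0,"az": 0,"fingers": 15},
    {"x": 0,"y": 0,"z": -40,"ax": 0,"ay": 0,"az": 0,"fingers": 15},
    {"x": 0,"y": 0,"z": -30,"ax": 0,"ay": 0,"az": 0,"fingers": 15},
    {"x": 0,"y": 0,"z": -10,"ax": 0,"ay": 0,"az": 0,"fingers": 15},
    {"x": 0,"y": 0,"z": 0,"ax": 0,"ay": 0,"az": 0,"fingers": 15},
    {"x": 0,"y": 0,"z": 0,"ax": 0,"ay": 0,"az": 0,"fingers": 15},
  ],
)

```text
t: 9.3
eef_pos: [0.4478, -0.0119, 0.2473]
tool_rot: [0.0, 0.995, 0.101, -0.001]
contact_force: [-0.6, 0.3, -2.0]
gripper_width: 0.268
grasp_force: 58.9
```

```bash
cat >> h.py <<'E'
yc=np.radians(61.3-90); s=np.sin(np.radians(20))
N=np.array([-s*np.cos(yc),-s*np.sin(yc),np.cos(np.radians(20))])
WELL=np.array([.5843,-.1693,.075]); L=.0899
E
python3 - <<'E'
from h import *
p,r,o=cur(); z=r.as_matrix()[:,2]
rv=np.cross(z,-N); rv*=np.arcsin(np.linalg.norm(rv))/np.linalg.norm(rv)
R=Ro.from_rotvec(rv)*r
T=WELL+N*(L+.03); print('target',T,'force',o['grasp_force'])
go([T[0],T[1],p[2]],R=R)
print('after tilt, dz along tool...')
print(R.inv().apply(T-np.array([T[0],T[1],p[2]]))*1000)
E
```

```text
target [ 0.5483298  -0.14960689  0.18766915] force 58.875691294670105
at [ 0.4478 -0.0119  0.2473] F [-0.6  0.3 -2. ]
shift mm [ 7.09e+01  1.55e+02 -1.00e-01]
rotvec deg [-12.93  15.36  -0.  ]
after tilt, dz along tool...
[-15.56040826 -13.17501363  56.01804548]
```

Call:
jog_arm(
  rows=[
    {"x": 14,"y": 31,"z": 0,"ax": 0,"ay": 0,"az": 0,"fingers": 15},
    {"x": 14,"y": 31,"z": 0,"ax": 0,"ay": 0,"az": 0,"fingers": 15},
    {"x": 14,"y": 31,"z": 0,"ax": 0,"ay": 0,"az": 0,"fingers": 15},
    {"x": 14,"y": 31,"z": 0,"ax": 0,"ay": 0,"az": 0,"fingers": 15},
    {"x": 15,"y": 31,"z": 0,"ax": 0,"ay": 0,"az": 0,"fingers": 15},
    {"x": 0,"y": 0,"z": 0,"ax": -4.31,"ay": 5.12,"az": 0,"fingers": 15},
    {"x": 0,"y": 0,"z": 0,"ax": -4.31,"ay": 5.12,"az": 0,"fingers": 15},
    {"x": 0,"y": 0,"z": 0,"ax": -4.31,"ay": 5.12,"az": 0,"fingers": 15},
  ],
)

```text
t: 10.1
eef_pos: [0.5485, -0.1493, 0.2457]
tool_rot: [0.098, 0.98, 0.099, 0.144]
contact_force: [0.3, -1.5, -1.6]
gripper_width: 0.263
grasp_force: 59.1
```

Call:
jog_arm(
  rows=[
    {"x": -3,"y": -3,"z": 10,"ax": 0,"ay": 0,"az": 0,"fingers": 15},
    {"x": -4,"y": -4,"z": 14,"ax": 0,"ay": 0,"az": 0,"fingers": 15},
    {"x": -4,"y": -3,"z": 14,"ax": 0,"ay": 0,"az": 0,"fingers": 15},
    {"x": -4,"y": -3,"z": 10,"ax": 0,"ay": 0,"az": 0,"fingers": 15},
    {"x": 0,"y": 0,"z": 8,"ax": 0,"ay": 0,"az": 0,"fingers": 15},
    {"x": 0,"y": 0,"z": 0,"ax": 0,"ay": 0,"az": 0,"fingers": 15},
    {"x": 0,"y": 0,"z": 0,"ax": 0,"ay": 0,"az": 0,"fingers": 15},
    {"x": 0,"y": 0,"z": 0,"ax": 0,"ay": 0,"az": 0,"fingers": 15},
  ],
)

```text
t: 10.9
eef_pos: [0.5505, -0.1495, 0.1895]
tool_rot: [0.098, 0.98, 0.099, 0.144]
contact_force: [-0.6, 0.4, -1.6]
gripper_width: 0.264
grasp_force: 59.1
```

```bash
python3 - <<'E'
from h import *
p,r,o=cur(); z=r.as_matrix()[:,2]
w=snap('wrist','w6');a=snap('scene','s6');b=snap('side','d6')
T=WELL+N*(L+.03); go(T); print('z err deg',np.degrees(np.arccos(-z@N)),o['q'])
tip=p+L*z
for c,n in ((w,'w'),(a,'s'),(b,'d')): print(n,'tip',proj(c,tip),'well',proj(c,WELL))
def cr(c,pt,k):
    u,v=proj(c,pt).astype(int); W,H=400//k,300//k; u0=np.clip(u-W//2,0,560-W);v0=np.clip(v-H//2,0,420-H); print(u0,v0,k)
    return cv2.resize(c['pixels'][v0:v0+H,u0:u0+W,::-1],(400,300),interpolation=cv2.INTER_CUBIC)
cv2.imwrite('pics/m6.png',np.vstack([np.hstack([cr(w,tip,2),cr(a,WELL,5)]),np.hstack([cr(b,WELL,5),cr(b,WELL,3)])]))
E
```

```text
at [ 0.5503 -0.1494  0.1895] F [-0.3  0.9 -0.9]
shift mm [-2.4 -0.6  1.2]
z err deg 0.1427346429910028 [ 0.27899361  0.21715184 -0.23141983  2.09900098  0.3858418   0.54199072
 -1.61163463]
w tip [280.76068941 213.99501735] well [279.72454065 203.24190296]
s tip [296.68522749 236.89501167] well [297.22398092 245.39869182]
d tip [275.1583147  181.68994869] well [274.7458514  188.53111899]
180 138 2
257 215 5
234 158 5
208 138 3
```

View pics/m6.png

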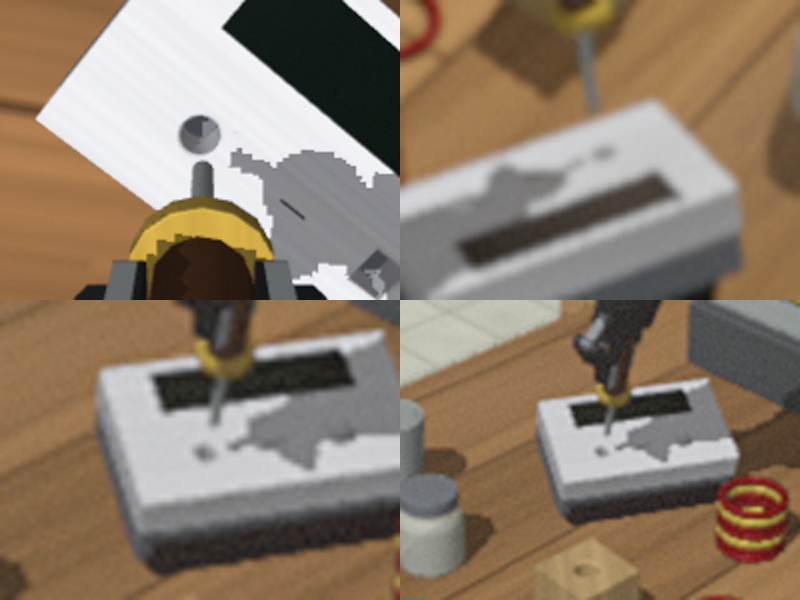

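In the wrist crop the rod tip is at about (281.5,218.5) and the well at (280,205). In the scene view the tip is at (296.4,236.6), and in the side view at (277.2,183). Triangulating the true tip.

```bash
python3 - <<'E'
from h import *
w,a,b=load('w6'),load('s6'),load('d6'); p,r,o=cur()
for nm,cs,uv in [('tip',[w,a,b],[(281.5,218.5),(296.4,236.6),(277.2,183)]),('tip wa',[w,a],[(281.5,218.5),(296.4,236.6)]),('well',[w,a,b],[(280,205),(297.6,245.6),(275,188.4)])]:
    x,e=tri(cs,uv); print(nm,x.round(4),round(e,4),'tool frame mm',(r.inv().apply(x-p)*1000).round(1))
for x in (0,-1,-2,-3,-4): print(x,proj(w,p+r.apply([x/1000,0,L])))
print('well at .075',(r.inv().apply(at_z(w,280,205,.075)-p)*1000).round(1))
E
```

```text
tip [ 0.5739 -0.1652  0.1028] 0.0045 tool frame mm [-4.2 -0.2 91.2]
tip wa [ 0.5757 -0.1646  0.1058] 0.0014 tool frame mm [-1.6  0.3 88.8]
well [ 0.5842 -0.1696  0.0751] 0.0019 tool frame mm [ -2.8  -0.3 121. ]
0 [280.68468969 214.2798186 ]
-1 [280.68291734 215.72167062]
-2 [280.68114968 217.15970977]
-3 [280.67938668 218.59395118]
-4 [280.67762834 220.02440986]
well at .075 [ -3.9  -0.4 120.8]
```

Call:
jog_arm(
  rows=[
    {"x": -0.8,"y": -0.4,"z": 8,"ax": 0,"ay": 0,"az": 0,"fingers": 15},
    {"x": 0,"y": 0,"z": 10,"ax": 0,"ay": 0,"az": 0,"fingers": 15},
    {"x": 0,"y": 0,"z": 8,"ax": 0,"ay": 0,"az": 0,"fingers": 15},
    {"x": 0,"y": 0,"z": 3,"ax": 0,"ay": 0,"az": 0,"fingers": 15},
    {"x": 0,"y": 0,"z": 1,"ax": 0,"ay": 0,"az": 0,"fingers": 15},
    {"x": 0,"y": 0,"z": 1,"ax": 0,"ay": 0,"az": 0,"fingers": 15},
    {"x": 0,"y": 0,"z": 1,"ax": 0,"ay": 0,"az": 0,"fingers": 15},
    {"x": 0,"y": 0,"z": 0,"ax": 0,"ay": 0,"az": 0,"fingers": 15},
  ],
)

```text
t: 11.85
eef_pos: [0.5589, -0.1544, 0.1587]
tool_rot: [0.098, 0.98, 0.099, 0.144]
contact_force: [-0.1, 0.5, -1.6]
gripper_width: 0.265
grasp_force: 59.1
```

```bash
python3 - <<'E'
from h import *
p,r,o=cur(); w=snap('wrist','w7'); go(); print('tool F',r.inv().apply(o['contact_force']))
print('tip-to-mouth along N', (p-L*N-WELL)@N*1000, proj(w,WELL))
cv2.imwrite('pics/w7c.png',cv2.resize(w['pixels'][140:290,180:380,::-1],(800,600),interpolation=cv2.INTER_CUBIC))
E
```

```text
at [ 0.5589 -0.1544  0.1588] F [ 0.2 -0.1 -1.1]
tool F [-0.38624723 -0.81475447  1.40677986]
tip-to-mouth along N -1.2012016739024651 [280.72881181 216.70481981]
```

View pics/w7c.png

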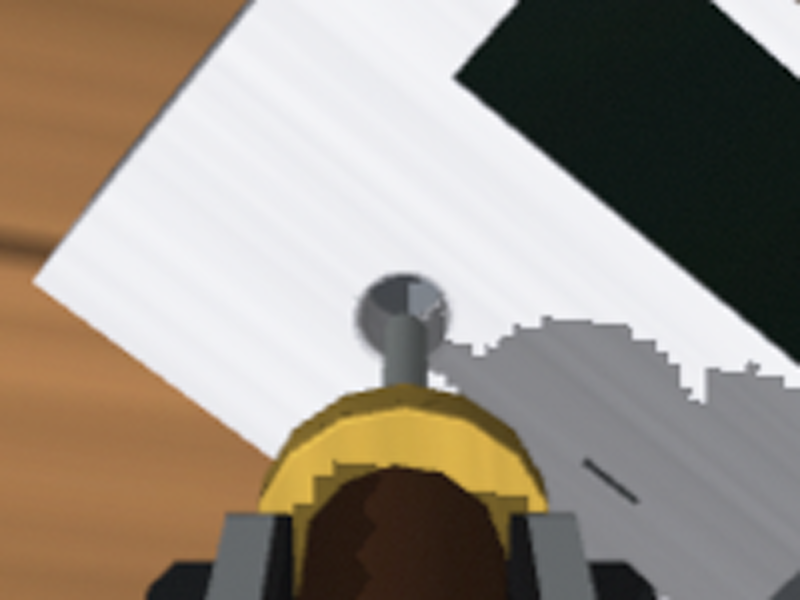

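The close-up shows the tip inside the round well, about 2 to 3 mm low of the centre. I'll shift +2 mm in x and go deeper gently.

Call:
jog_arm(
  rows=[
    {"x": 1,"y": 0,"z": 0,"ax": 0,"ay": 0,"az": 0,"fingers": 15},
    {"x": 1,"y": 0,"z": 0,"ax": 0,"ay": 0,"az": 0,"fingers": 15},
    {"x": 0,"y": 0,"z": 2,"ax": 0,"ay": 0,"az": 0,"fingers": 15},
    {"x": 0,"y": 0,"z": 2,"ax": 0,"ay": 0,"az": 0,"fingers": 15},
    {"x": 0,"y": 0,"z": 2,"ax": 0,"ay": 0,"az": 0,"fingers": 15},
    {"x": 0,"y": 0,"z": 2,"ax": 0,"ay": 0,"az": 0,"fingers": 15},
    {"x": 0,"y": 0,"z": 2,"ax": 0,"ay": 0,"az": 0,"fingers": 15},
    {"x": 0,"y": 0,"z": 0,"ax": 0,"ay": 0,"az": 0,"fingers": 15},
  ],
)

```text
t: 12.7
eef_pos: [0.5635, -0.1557, 0.1493]
tool_rot: [0.098, 0.98, 0.099, 0.144]
contact_force: [-0.3, -0.0, -1.5]
gripper_width: 0.267
grasp_force: 59.1
```

```bash
cat > f.py <<'E'
from h import *
p,r,o=cur(); F=[r.inv().apply(o['contact_force'])]
for i in range(3): bot.read_camera('wrist'); F.append(r.inv().apply(bot.get_obs()['contact_force']))
p,r,o=cur(); print('tool F',np.round(np.mean(F,0),2),np.round(np.std(F,0),2),'depth',(WELL-(p-L*N))@N*1000,'t',o['t'],'grip',o['grasp_force'])
E
python3 f.py
```

```text
tool F [-0.61 -0.57  1.1 ] [0.71 0.26 0.41] depth 11.298638749227653 t 12.85 grip 59.05680298805237
```

Call:
jog_arm(
  rows=[
    {"x": 0,"y": 0,"z": 1,"ax": 0,"ay": 0,"az": 0,"fingers": 15},
    {"x": 0,"y": 0,"z": 1,"ax": 0,"ay": 0,"az": 0,"fingers": 15},
    {"x": 0,"y": 0,"z": 1,"ax": 0,"ay": 0,"az": 0,"fingers": 15},
    {"x": 0,"y": 0,"z": 1,"ax": 0,"ay": 0,"az": 0,"fingers": 15},
    {"x": 0,"y": 0,"z": 0,"ax": 0,"ay": 0,"az": 0,"fingers": 15},
    {"x": 0,"y": 0,"z": 0,"ax": 0,"ay": 0,"az": 0,"fingers": 15},
    {"x": 0,"y": 0,"z": 0,"ax": 0,"ay": 0,"az": 0,"fingers": 15},
    {"x": 0,"y": 0,"z": 0,"ax": 0,"ay": 0,"az": 0,"fingers": 15},
  ],
)

```text
t: 13.65
eef_pos: [0.5649, -0.1563, 0.146]
tool_rot: [0.098, 0.98, 0.099, 0.144]
contact_force: [-0.3, -0.4, -1.0]
gripper_width: 0.266
grasp_force: 59.1
```

```bash
python3 f.py
```

```text
tool F [-0.37 -0.25  1.09] [0.37 0.27 0.35] depth 15.258337736190544 t 13.8 grip 59.0567010641098
```

Call:
jog_arm(
  rows=[
    {"x": 0,"y": 0,"z": 1,"ax": 0,"ay": 0,"az": 0,"fingers": 15},
    {"x": 0,"y": 0,"z": 1,"ax": 0,"ay": 0,"az": 0,"fingers": 15},
    {"x": 0,"y": 0,"z": 1,"ax": 0,"ay": 0,"az": 0,"fingers": 15},
    {"x": 0,"y": 0,"z": 0,"ax": 0,"ay": 0,"az": 0,"fingers": 15},
    {"x": 0,"y": 0,"z": 0,"ax": 0,"ay": 0,"az": 0,"fingers": 15},
    {"x": 0,"y": 0,"z": 0,"ax": 0,"ay": 0,"az": 0,"fingers": 15},
    {"x": 0,"y": 0,"z": 0,"ax": 0,"ay": 0,"az": 0,"fingers": 15},
    {"x": 0,"y": 0,"z": 0,"ax": 0,"ay": 0,"az": 0,"fingers": 15},
  ],
)

```text
t: 14.6
eef_pos: [0.5658, -0.1568, 0.1432]
tool_rot: [0.098, 0.98, 0.099, 0.144]
contact_force: [-0.9, 0.2, 0.5]
gripper_width: 0.267
grasp_force: 59.1
```

```bash
python3 f.py
```

```text
tool F [-0.54 -0.15 -0.54] [0.58 0.12 0.61] depth 18.271771200945505 t 14.75 grip 59.061450362205505
```

Call:
jog_arm(
  rows=[
    {"x": 0,"y": 0,"z": 1,"ax": 0,"ay": 0,"az": 0,"fingers": 15},
    {"x": 0,"y": 0,"z": 1,"ax": 0,"ay": 0,"az": 0,"fingers": 15},
    {"x": 0,"y": 0,"z": 0,"ax": 0,"ay": 0,"az": 0,"fingers": 15},
    {"x": 0,"y": 0,"z": 0,"ax": 0,"ay": 0,"az": 0,"fingers": 15},
    {"x": 0,"y": 0,"z": 0,"ax": 0,"ay": 0,"az": 0,"fingers": 15},
    {"x": 0,"y": 0,"z": 0,"ax": 0,"ay": 0,"az": 0,"fingers": 15},
    {"x": 0,"y": 0,"z": 0,"ax": 0,"ay": 0,"az": 0,"fingers": 15},
    {"x": 0,"y": 0,"z": 0,"ax": 0,"ay": 0,"az": 0,"fingers": 15},
  ],
)

```text
t: 15.55
eef_pos: [0.5664, -0.1571, 0.1413]
tool_rot: [0.098, 0.98, 0.099, 0.144]
contact_force: [-1.1, 0.0, 1.6]
gripper_width: 0.262
grasp_force: 59.1
```

```bash
python3 f.py
```

```text
tool F [-0.4  -0.42 -1.81] [0.48 0.45 0.27] depth 20.267831612915785 t 15.7 grip 59.067524671554565
```

Call:
jog_arm(
  rows=[
    {"x": 0,"y": 0,"z": 1,"ax": 0,"ay": 0,"az": 0,"fingers": 15},
    {"x": 0,"y": 0,"z": 1,"ax": 0,"ay": 0,"az": 0,"fingers": 15},
    {"x": 0,"y": 0,"z": 0,"ax": 0,"ay": 0,"az": 0,"fingers": 15},
    {"x": 0,"y": 0,"z": 0,"ax": 0,"ay": 0,"az": 0,"fingers": 15},
    {"x": 0,"y": 0,"z": 0,"ax": 0,"ay": 0,"az": 0,"fingers": 15},
    {"x": 0,"y": 0,"z": 0,"ax": 0,"ay": 0,"az": 0,"fingers": 15},
    {"x": 0,"y": 0,"z": 0,"ax": 0,"ay": 0,"az": 0,"fingers": 15},
    {"x": 0,"y": 0,"z": 0,"ax": 0,"ay": 0,"az": 0,"fingers": 15},
  ],
)

```text
t: 16.5
eef_pos: [0.567, -0.1574, 0.1394]
tool_rot: [0.098, 0.98, 0.099, 0.144]
contact_force: [-2.0, 0.3, 2.9]
gripper_width: 0.264
grasp_force: 59.2
```

```bash
python3 f.py
```

```text
tool F [-0.55 -0.32 -3.73] [0.36 0.44 0.26] depth 22.27909666100682 t 16.65 grip 59.15345013141632
```

Call:
jog_arm(
  rows=[
    {"x": 0,"y": 0,"z": 1,"ax": 0,"ay": 0,"az": 0,"fingers": 15},
    {"x": 0,"y": 0,"z": 0,"ax": 0,"ay": 0,"az": 0,"fingers": 15},
    {"x": 0,"y": 0,"z": 0,"ax": 0,"ay": 0,"az": 0,"fingers": 15},
    {"x": 0,"y": 0,"z": 0,"ax": 0,"ay": 0,"az": 0,"fingers": 15},
    {"x": 0,"y": 0,"z": 0,"ax": 0,"ay": 0,"az": 0,"fingers": 15},
    {"x": 0,"y": 0,"z": 0,"ax": 0,"ay": 0,"az": 0,"fingers": 15},
    {"x": 0,"y": 0,"z": 0,"ax": 0,"ay": 0,"az": 0,"fingers": 15},
    {"x": 0,"y": 0,"z": 0,"ax": 0,"ay": 0,"az": 0,"fingers": 15},
  ],
)

```text
t: 17.45
eef_pos: [0.5673, -0.1576, 0.1384]
tool_rot: [0.098, 0.98, 0.099, 0.144]
contact_force: [-2.7, 1.1, 3.6]
gripper_width: 0.267
grasp_force: 59.2
```

```bash
python3 f.py
```

```text
tool F [-0.79 -0.8  -4.19] [0.45 0.34 0.27] depth 23.299105165878917 t 17.6 grip 59.20636832714081
```

Call:
jog_arm(
  rows=[
    {"x": 0,"y": 0,"z": 0.5,"ax": 0,"ay": 0,"az": 0,"fingers": 15},
    {"x": 0,"y": 0,"z": 0,"ax": 0,"ay": 0,"az": 0,"fingers": 15},
    {"x": 0,"y": 0,"z": 0,"ax": 0,"ay": 0,"az": 0,"fingers": 15},
    {"x": 0,"y": 0,"z": 0,"ax": 0,"ay": 0,"az": 0,"fingers": 15},
    {"x": 0,"y": 0,"z": 0,"ax": 0,"ay": 0,"az": 0,"fingers": 15},
    {"x": 0,"y": 0,"z": 0,"ax": 0,"ay": 0,"az": 0,"fingers": 15},
    {"x": 0,"y": 0,"z": 0,"ax": 0,"ay": 0,"az": 0,"fingers": 15},
    {"x": 0,"y": 0,"z": 0,"ax": 0,"ay": 0,"az": 0,"fingers": 15},
  ],
)

```text
t: 18.4
eef_pos: [0.5675, -0.1577, 0.1381]
tool_rot: [0.098, 0.98, 0.099, 0.144]
contact_force: [-1.5, 1.8, 5.5]
gripper_width: 0.268
grasp_force: 59.5
```

```bash
python3 f.py
```

```text
tool F [-0.27 -0.1  -6.03] [0.54 0.43 0.37] depth 23.715858080335682 t 18.55 grip 59.463645815849304
```

The button is bottomed at about 7 N and has been held for over 1 s. Retracting.

Call:
jog_arm(
  rows=[
    {"x": 0,"y": 0,"z": -4,"ax": 0,"ay": 0,"az": 0,"fingers": 15},
    {"x": 0,"y": 0,"z": -8,"ax": 0,"ay": 0,"az": 0,"fingers": 15},
    {"x": 0,"y": 0,"z": -14,"ax": 0,"ay": 0,"az": 0,"fingers": 15},
    {"x": 0,"y": 0,"z": -22,"ax": 0,"ay": 0,"az": 0,"fingers": 15},
    {"x": 0,"y": 0,"z": -30,"ax": 0,"ay": 0,"az": 0,"fingers": 15},
    {"x": 0,"y": 0,"z": -30,"ax": 0,"ay": 0,"az": 0,"fingers": 15},
    {"x": 0,"y": 0,"z": -10,"ax": 0,"ay": 0,"az": 0,"fingers": 15},
    {"x": 0,"y": 0,"z": 0,"ax": 0,"ay": 0,"az": 0,"fingers": 15},
  ],
)

```text
t: 19.35
eef_pos: [0.5322, -0.1383, 0.2507]
tool_rot: [0.099, 0.979, 0.099, 0.146]
contact_force: [0.7, 0.1, -1.4]
gripper_width: 0.264
grasp_force: 59.3
```

Call:
jog_arm(
  rows=[
    {"x": 0,"y": 0,"z": 0,"ax": 4.31,"ay": -5.12,"az": 0,"fingers": 15},
    {"x": 0,"y": 0,"z": 0,"ax": 4.31,"ay": -5.12,"az": 0,"fingers": 15},
    {"x": 0,"y": 0,"z": 0,"ax": 4.31,"ay": -5.12,"az": 0,"fingers": 15},
    {"x": 0,"y": 0,"z": 0,"ax": 0,"ay": 0,"az": 0,"fingers": 15},
    {"x": 0,"y": 0,"z": 0,"ax": 0,"ay": 0,"az": 0,"fingers": 15},
    {"x": 0,"y": 0,"z": 0,"ax": 0,"ay": 0,"az": 0,"fingers": 15},
    {"x": 0,"y": 0,"z": 0,"ax": 0,"ay": 0,"az": 0,"fingers": 15},
    {"x": 0,"y": 0,"z": 0,"ax": 0,"ay": 0,"az": 0,"fingers": 15},
  ],
)

```text
t: 20.15
eef_pos: [0.5313, -0.1379, 0.2489]
tool_rot: [0.0, 0.995, 0.101, 0.0]
contact_force: [-0.3, -0.1, -0.5]
gripper_width: 0.264
grasp_force: 59.2
```

```bash
python3 - <<'E'
from h import *
q=[0,.995,.101,.001]
go([.4502,-.0113,.25],R=down(np.radians(-78.4)))
E
```

```text
at [ 0.5313 -0.1379  0.2489] F [-0.3 -0.1 -0.5]
shift mm [ -54.  -140.3   -1.2]
rotvec deg [ 0.04 -0.02 -0.01]
```

Call:
jog_arm(
  rows=[
    {"x": -10,"y": -27,"z": 0,"ax": 0,"ay": 0,"az": 0,"fingers": 15},
    {"x": -15,"y": -38,"z": 0,"ax": 0,"ay": 0,"az": 0,"fingers": 15},
    {"x": -15,"y": -38,"z": 0,"ax": 0,"ay": 0,"az": 0,"fingers": 15},
    {"x": -10,"y": -27,"z": 0,"ax": 0,"ay": 0,"az": 0,"fingers": 15},
    {"x": -4,"y": -10,"z": 0,"ax": 0,"ay": 0,"az": 0,"fingers": 15},
    {"x": 0,"y": 0,"z": 0,"ax": 0,"ay": 0,"az": 0,"fingers": 15},
    {"x": 0,"y": 0,"z": 0,"ax": 0,"ay": 0,"az": 0,"fingers": 15},
    {"x": 0,"y": 0,"z": 0,"ax": 0,"ay": 0,"az": 0,"fingers": 15},
  ],
)

```text
t: 20.95
eef_pos: [0.4516, -0.0133, 0.2488]
tool_rot: [0.0, 0.995, 0.1, 0.0]
contact_force: [0.2, -0.4, -1.3]
gripper_width: 0.264
grasp_force: 59.2
```

```bash
python3 - <<'E'
from h import *
w=snap('wrist','w8');a=snap('scene','s8');b=snap('side','d8')
p,r,o=cur(); go([.4495,-.0115,.1],R=down(np.radians(-78.4)))
t=p+r.apply([-.0023,0,L]); h=[.4495,-.0118,.075]
for c in (w,a,b): print(proj(c,t),proj(c,h))
E
```

```text
at [ 0.4513 -0.0128  0.2486] F [-0.3 -0.4 -1.6]
shift mm [ -1.5  -1.7 148.6]
rotvec deg [-0.01  0.01 -0.14]
[279.567048   217.94751491] [278.02187982 183.3571867 ]
[292.76049333 177.74655759] [292.70286594 196.18077001]
[268.9605788  202.67182186] [268.43649602 227.7503329 ]
```

```bash
python3 - <<'E'
from h import *
w,a,b=load('w8'),load('s8'),load('d8'); P=[.4485,-.0118,.11]
def cr(c,k):
    u,v=proj(c,P).astype(int); W,H=400//k,300//k; u0=np.clip(u-W//2,0,560-W);v0=np.clip(v-H//2,0,420-H); print(u0,v0,k)
    return cv2.resize(c['pixels'][v0:v0+H,u0:u0+W,::-1],(400,300),interpolation=cv2.INTER_CUBIC)
cv2.imwrite('pics/m8.png',np.hstack([cr(w,2),np.zeros((300,0,3),np.uint8),cr(a,5)]))
cv2.imwrite('pics/m8.png',np.vstack([cv2.imread('pics/m8.png'),np.hstack([cr(b,5),cr(b,3)])]))
E
```

```text
177 121 2
252 158 5
228 187 5
202 167 3
```

View pics/m8.png

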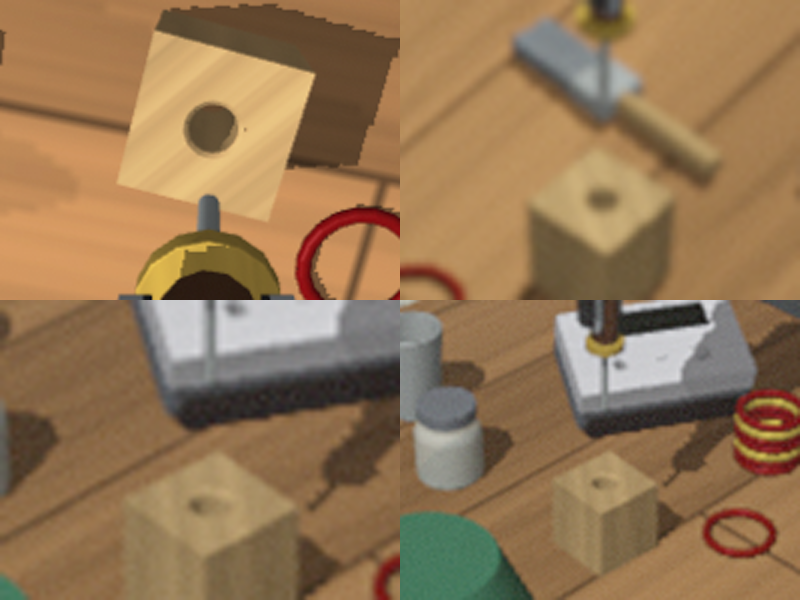

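In the wrist view the empty hole is at (282.5,186) and the rod tip at about (281,221). The scene view gives hole (292.4,197.8), tip (292.8,178) and the side view gives hole (270,228), tip (270,203).

```bash
python3 - <<'E'
from h import *
w,a,b=load('w8'),load('s8'),load('d8'); p,r,o=cur()
h=at_z(w,282.5,186,.075); t=at_z(w,281,221,p[2]-L)
h3,e=tri([w,a,b],[(282.5,186),(292.4,197.8),(270,228)]); 
print(h,t,h3,e); print('tool shift mm',r.inv().apply(h-t)*1000)
E
```

```text
[ 0.44795499 -0.01605839  0.075     ] [ 0.44714939 -0.01463838  0.15869585] [ 0.44891225 -0.01618064  0.0718865 ] 0.0030520665472003766
tool shift mm [ 0.52269485  1.56194444 83.69556693]
```

Call:
jog_arm(
  rows=[
    {"x": 1,"y": 1.5,"z": 10,"ax": 0,"ay": 0,"az": 0,"fingers": 15},
    {"x": 0,"y": 0,"z": 25,"ax": 0,"ay": 0,"az": 0,"fingers": 15},
    {"x": 0,"y": 0,"z": 35,"ax": 0,"ay": 0,"az": 0,"fingers": 15},
    {"x": 0,"y": 0,"z": 35,"ax": 0,"ay": 0,"az": 0,"fingers": 15},
    {"x": 0,"y": 0,"z": 25,"ax": 0,"ay": 0,"az": 0,"fingers": 15},
    {"x": 0,"y": 0,"z": 12,"ax": 0,"ay": 0,"az": 0,"fingers": 15},
    {"x": 0,"y": 0,"z": 4,"ax": 0,"ay": 0,"az": 0,"fingers": 15},
    {"x": 0,"y": 0,"z": 0,"ax": 0,"ay": 0,"az": 0,"fingers": 15},
  ],
)

```text
t: 21.9
eef_pos: [0.4525, -0.0132, 0.1028]
tool_rot: [-0.0, 0.995, 0.101, -0.0]
contact_force: [0.1, 0.5, -1.1]
gripper_width: 0.265
grasp_force: 59.2
```

Call:
jog_arm(
  rows=[
    {"x": 0,"y": 0,"z": 1,"ax": 0,"ay": 0,"az": 0,"fingers": 15},
    {"x": 0,"y": 0,"z": 0.5,"ax": 0,"ay": 0,"az": 0,"fingers": 15},
    {"x": 0,"y": 0,"z": 0.5,"ax": 0,"ay": 0,"az": 0,"fingers": 15},
    {"x": 0,"y": 0,"z": 0.5,"ax": 0,"ay": 0,"az": 0,"fingers": 15},
    {"x": 0,"y": 0,"z": 0,"ax": 0,"ay": 0,"az": 0,"fingers": 15},
    {"x": 0,"y": 0,"z": 0,"ax": 0,"ay": 0,"az": 0,"fingers": 15},
    {"x": 0,"y": 0,"z": 0,"ax": 0,"ay": 0,"az": 0,"fingers": 15},
    {"x": 0,"y": 0,"z": 0,"ax": 0,"ay": 0,"az": 0,"fingers": 15},
  ],
)

```text
t: 22.7
eef_pos: [0.4522, -0.0132, 0.1003]
tool_rot: [0.0, 0.995, 0.101, 0.0]
contact_force: [0.7, -0.9, -0.6]
gripper_width: 0.271
grasp_force: 59.2
```

Call:
jog_arm(
  rows=[
    {"x": 0,"y": 0,"z": 0.5,"ax": 0,"ay": 0,"az": 0,"fingers": 15},
    {"x": 0,"y": 0,"z": 0.5,"ax": 0,"ay": 0,"az": 0,"fingers": 15},
    {"x": 0,"y": 0,"z": 0,"ax": 0,"ay": 0,"az": 0,"fingers": 15},
    {"x": 0,"y": 0,"z": 0,"ax": 0,"ay": 0,"az": 0,"fingers": 15},
    {"x": 0,"y": 0,"z": 0,"ax": 0,"ay": 0,"az": 0,"fingers": 15},
    {"x": 0,"y": 0,"z": 0,"ax": 0,"ay": 0,"az": 0,"fingers": 15},
    {"x": 0,"y": 0,"z": 0,"ax": 0,"ay": 0,"az": 0,"fingers": 15},
    {"x": 0,"y": 0,"z": 0,"ax": 0,"ay": 0,"az": 0,"fingers": 15},
  ],
)

```text
t: 23.5
eef_pos: [0.4523, -0.0133, 0.0999]
tool_rot: [0.0, 0.995, 0.101, 0.0]
contact_force: [-2.7, -0.6, 7.2]
gripper_width: 0.269
grasp_force: 60.4
```

Call:
jog_arm(
  rows=[
    {"x": 0,"y": 0,"z": 0,"ax": 0,"ay": 0,"az": 0,"fingers": 60},
    {"x": 0,"y": 0,"z": 0,"ax": 0,"ay": 0,"az": 0,"fingers": 60},
    {"x": 0,"y": 0,"z": 0,"ax": 0,"ay": 0,"az": 0,"fingers": 60},
    {"x": 0,"y": 0,"z": 0,"ax": 0,"ay": 0,"az": 0,"fingers": 60},
    {"x": 0,"y": 0,"z": 0,"ax": 0,"ay": 0,"az": 0,"fingers": 60},
    {"x": 0,"y": 0,"z": -15,"ax": 0,"ay": 0,"az": 0,"fingers": 60},
    {"x": 0,"y": 0,"z": -30,"ax": 0,"ay": 0,"az": 0,"fingers": 60},
    {"x": 0,"y": 0,"z": -40,"ax": 0,"ay": 0,"az": 0,"fingers": 60},
  ],
)

```text
t: 24.3
eef_pos: [0.4508, -0.0132, 0.1839]
tool_rot: [-0.0, 0.995, 0.101, -0.002]
contact_force: [0.6, -0.1, -1.2]
gripper_width: 0.703
grasp_force: 0.0
```

Call:
jog_arm(
  rows=[
    {"x": 0,"y": 0,"z": -40,"ax": 0,"ay": 0,"az": 0,"fingers": 60},
    {"x": 0,"y": 0,"z": -25,"ax": 0,"ay": 0,"az": 0,"fingers": 60},
    {"x": 0,"y": 0,"z": 0,"ax": 0,"ay": 0,"az": 0,"fingers": 60},
    {"x": 0,"y": 0,"z": 0,"ax": 0,"ay": 0,"az": 0,"fingers": 60},
    {"x": 0,"y": 0,"z": 0,"ax": 0,"ay": 0,"az": 0,"fingers": 60},
    {"x": 0,"y": 0,"z": 0,"ax": 0,"ay": 0,"az": 0,"fingers": 60},
    {"x": 0,"y": 0,"z": 0,"ax": 0,"ay": 0,"az": 0,"fingers": 60},
    {"x": 0,"y": 0,"z": 0,"ax": 0,"ay": 0,"az": 0,"fingers": 60},
  ],
)

```text
t: 25.1
eef_pos: [0.4519, -0.0132, 0.2487]
tool_rot: [-0.0, 0.995, 0.101, -0.001]
contact_force: [-0.0, -0.3, -0.2]
gripper_width: 0.708
grasp_force: 0.0
```

```bash
python3 - <<'E'
from h import *
w=snap('wrist','w9');b=snap('side','d9');b0=load('d4')
def cr(c,u,v,k): return cv2.resize(c['pixels'][v:v+300//k,u:u+400//k,::-1],(400,300),interpolation=cv2.INTER_CUBIC)
cv2.imwrite('pics/m9.png',np.vstack([np.hstack([cr(w,177,90,2),cr(b,90,240,4)]),np.hstack([cr(b,220,190,4),cr(load('d0'),220,190,4)])]))
go()
E
```

```text
at [ 0.4521 -0.0132  0.249 ] F [ 0.9  0.5 -0.1]
```

View pics/m9.png

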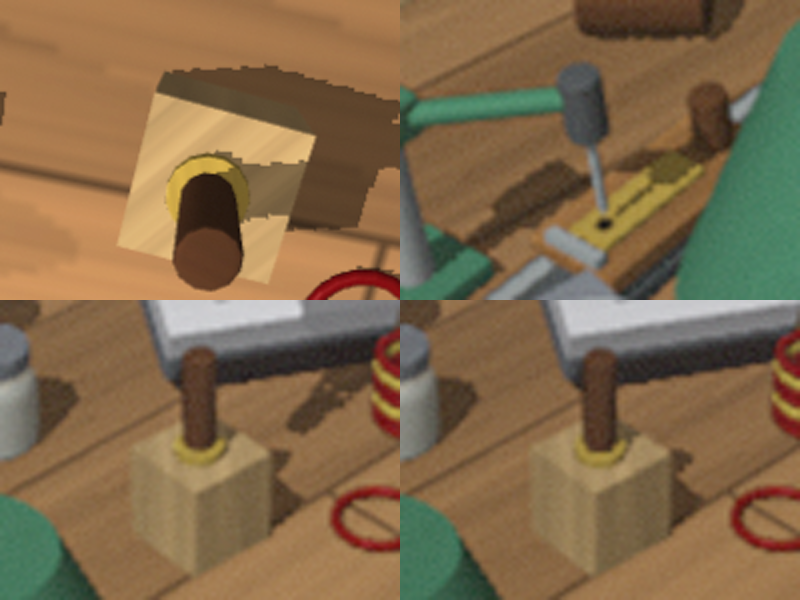

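The stylus hangs upright with its collar on the block, the same as at the start. The mark is still under the tip (crop (604,223)), and the gripper is clear.

```bash
python3 -c "
from station import bot
print(bot.hand_in())"
```

```text
the job is handed in; nothing more can be done
None
```

The job is handed in, though no verdict came back: the mark is within about 1 mm of the drill tip, the zero button bottomed at about 7 N for over a second, and the stylus is hanging upright in its stand again.

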